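Set and tighten the loose arm of a tea-towel stand

TASK

The towel arm of the tea-towel stand with the square foot has come loose and swung round. Turn its collar until the clamping screw squarely faces the flat on the post, then press the screw's black lever down as far as it goes to tighten it. Leave the round-footed stand as it is.

Things in the scene. Friction and masses are not known exactly. Their poses are not given: they have to be found in the camera images.
- stand: Loose tea-towel stand: fixed square dark foot 130x130x14 mm, steel post 32 mm across on its centre, top at z 180 mm. Origin: post axis, foot underside (worktop), z up. One flat, 26 mm wide, 9 mm from the axis, runs up the post and faces the body's -x (roughly to the robot). Round the post a collar 56 mm across, 30 mm tall, middle at z 130 mm: screw on one side, towel arm on the opposite.
- collar (a joint): Turn of the loose stand's collar, rad, counter-clockwise from above. At 0 the screw points along the stand's -x, square to the flat, and the arm (10 mm thick, reaching 160 mm from the axis) along +x; at q both are turned by q. Starts 0.7 to 1.3, range -1.6 to 1.6; friction of 0.3 N m keeps it where it is left.
- lever (a joint): Black lever turning on the loose stand's screw (level axis, z 130 mm), rad. Its centre line is 48 mm from the post axis; 14 mm wide, 10 thick, 74 long from the screw axis, to the right as seen facing the screw (stand's -y at collar 0). At v it rises 0.7 - v above level: starts 0 to 0.15 (loose), stop 0.87 (tight, 10 deg below level). Stays by friction 0.12 N m: 3 N down at 45 mm moves it.
- other_lever_end (a point): End of the black lever on the other stand, 66 mm from its screw axis. That stand has the same post, collar, arm and lever but a round foot 140 mm across, stands 0.3 to 0.45 m to the side, and is already set and tight: to be left as it is.

How it is judged:
On the way:
1. the collar of the square-footed stand is turned so that its screw faces the flat (within 0.2 rad) while the lever is still loose (below 0.45 rad) (value of joint collar between -0.2 and 0.2 rad and value of joint lever below 0.45 rad), for 0.2 s.
At the end, for the whole second after the job is handed in: The collar of the square-footed stand stands within 0.2 rad (11 degrees) of the screw squarely facing the flat, and its lever is pressed down to more than 0.72 rad of its 0.87 rad of travel (value of joint collar between -0.2 and 0.2 rad and value of joint lever above 0.72 rad); the robot touches nothing.
It fails at once if the lever end of the round-footed stand is moved by more than 20 mm (distance of other_lever_end from where it was at the start of the episode above 0.02 m).
It also fails if it takes over 42 s, if anything falls off the work surface, if the arm or the gripper's body presses on something with over 40 N, if the wrist force passes 120 N, or if a joint passes its speed limit or range.

ROBOT

A 7-joint arm with a two-finger parallel gripper is mounted at the origin on a cart in front of the work surface, level with it; the furniture and walls round the work are solid. World frame = base frame: x ahead of the robot, y to its left, z up, the work surface at z = 0. Lengths are in m, angles in rad, forces in N, time in s.
With the tool pointing down it reaches from about 0.4 to 0.925 m from the base axis. Payload 4.1 kg.
Tool frame: the origin (TCP) lies on the centre line of the jaws, within the pads' length; the fingertips stand 19 mm ahead of it and the grasp point (between the pads) is the TCP; z points along the fingers, y is the line along which they close (so a half turn about z gives the same grasp; the last joint's range is limited). The gripper opens to 85 mm and grips with 20 to 120 N. Pads are 22 mm wide; open, the fingers measure 114 mm over their backs; the gripper's body (76 mm by 85 mm) begins 54 mm behind the grasp point. The pads swing forward as they close: fully open they stand 13 mm farther back than shut.
Start: joints at [-0.099, 0.398, 0.045, 1.537, -0.019, 1.207, -0.051], TCP at [0.65, 0, 0.25] pointing down, gripper open.
Joint ranges: [-2.82, 2.82], [-0.49, 2.23], [-1.37, 1.46], [0, 2.46], [-1.36, 4.5], [0.23, 2], [-2.94, 2.94]. Speed limits (rad/s): [2.57, 2.57, 3.14, 3.14, 3.14, 3.14, 3.14].

INTERFACE

Orientations are given as a unit quaternion [x, y, z, w].
In Python, from station import manip gives the robot as it stands.
- The arm moves only by the tool drive_tool, never from a script. Its argument "commands" is a list of rows, each an object of numbers: "hand": the opening, from 0 (shut) to 1 (fully open); "tx", "ty", "tz": the shift along the world's x, y, z in cm; "roll": the turn about the world's z in degrees. In form: [{"hand": .., "tx": .., "ty": .., "tz": .., "roll": ..}, ...]. A call has 1 to 20 rows; each row shifts and turns the commanded pose from where the row before left it; what a row does not reach is not made up. A row lasts 1/12 s, in which the tool goes at most 41.7 mm and 7.16 degrees, less where a joint would pass 70% of its speed; a pose out of reach is approached as far as the arm can. A call with a gripper value outside its range is refused whole. The fingers move at their own pace and stop on an object; "squeeze" is the grip in N (left out, the last holds). Time passes only in rows, so rows that do not move let the fingers close. It gives the time, the measured TCP pose, the force, the opening and the grip force at its end, in the units of the state.
- manip.observe(): the state, without advancing time (a new reading comes with each control period).
- manip.read_camera(name): name is "scene" or "side" or "wrist"; returns a dict with "image" (480x640x3 uint8, blue, green, red), "depth" (480x640 float32, m along the optical axis (not along the pixel's ray), 0 where there is no reading), "intrinsics" (3x3 intrinsics, pixels), "k1" (the pictures are not rectified: a ray, as slopes to the right and down, at radius r is drawn at 1 + k1 r^2 times it, then the intrinsics apply), "R" (3x3) and "t" (3): a world point X has camera coordinates R X + t; the wrist camera has in their place "hand_eye" (4x4, takes a point from camera to tool coordinates, whose origin is the TCP and whose axes are the flange's). Camera axes: x right, y down, z forward; pixel columns grow to the right and rows downward; lengths in m; the calibration is good to about 2 mm. A picture is of the moment at which its call begins: read the wrist's pose just before it.
- manip.job_done(): hands the job in; it is judged then, once.
The state is a dict: "t": time; "q": joint angles; "qd": joint speeds; "effort": joint torques, N m; "eef_pos": TCP position; "orientation": TCP orientation; "contact_force": force on the tool from outside, world axes, zero at the start; "torque": the same for the moment, N m; "width": finger opening in m; "grip_force": force on a finger pad.
Only numpy, scipy, OpenCV 4.12 (cv2) and the standard library are available. Lean on these libraries where they do the work, as an engineer would, in place of code of your own. Each camera call takes 0.05 s, during which the arm holds its last target. There are 200 camera calls.

## Working session

There is one attempt and no reset: what is moved stays moved. The work goes in short steps, Python scripts to look and compute and a tool call to move; the robot and the scene stay as the last step left them, time stands still between calls to the robot, and variables do not carry over. Pictures are saved under pics/ and viewed, at most 10 in all, crops included, and the job is handed in when it is done.

Besides the shell and the picture viewer there is one more tool, called after "Call:" as name(argument=value, ...) on one line, values as JSON. drive_tool: Moves the arm, as the interface text tells. Its arguments: {"type":"object","properties":{"commands":{"type":"array"},"squeeze":{"type":"number"}},"required":["commands"]}

```bash
mkdir -p pics
cat > h.py <<'E'
import numpy as np, cv2
from station import manip
def cloud(c):
    d=c["depth"];K=c["intrinsics"];v,u=np.mgrid[0:480,0:640].astype(np.float32)
    n=cv2.undistortPoints(np.stack([u.ravel(),v.ravel()],1)[:,None].astype(np.float64),np.array(K,float),np.array([c["k1"],0,0,0,0.]))[:,0].reshape(480,640,2)
    P=np.dstack([n[...,0]*d,n[...,1]*d,d])
    R=np.array(c["R"]);t=np.array(c["t"])
    W=(P-t)@R
    W[d<=0]=np.nan
    return W
E
python3 - <<'E'
from h import *
print(manip.observe())
for n in("scene","side"):
    c=manip.read_camera(n);cv2.imwrite(f"pics/{n}0.png",c["image"]);np.savez(f"{n}0.npz",**{k:c[k] for k in("image","depth","intrinsics","k1","R","t")})
    print(n,-np.array(c["R"]).T@c["t"],np.array(c["R"])[2])
E
```

```text
{'t': 0.0, 'q': array([-0.09899164,  0.39920668,  0.04507361,  1.53791313, -0.0187176 ,
        1.20683882, -0.05068534]), 'qd': array([ 1.76651100e-03,  2.61196215e-04, -1.44632679e-03,  1.29873376e-04,
       -9.38125053e-05,  1.27358795e-03,  9.05931964e-05]), 'effort': array([-9.65094187e-04, -4.75129580e+01,  1.36406265e+00, -2.54227209e+01,
        1.14684159e-02,  9.53188282e-03,  3.56541250e-05]), 'eef_pos': array([ 6.49405345e-01, -1.99073333e-07,  2.49239973e-01]), 'orientation': array([ 7.07079969e-01,  7.07132924e-01, -7.33161726e-04, -6.37980391e-04]), 'contact_force': array([-0.60584748, -0.05493558,  0.08534024]), 'torque': array([-0.02049215, -0.00941124, -0.02356715]), 'grip_force': 0.0, 'width': 0.08519748792752903}
scene [0.24342064 0.5193847  0.71606262] [ 0.31226811 -0.61547465 -0.72365709]
side [ 0.56961361 -0.85122135  0.84680644] [-0.06113766  0.74401197 -0.66536334]
```

View pics/scene0.png

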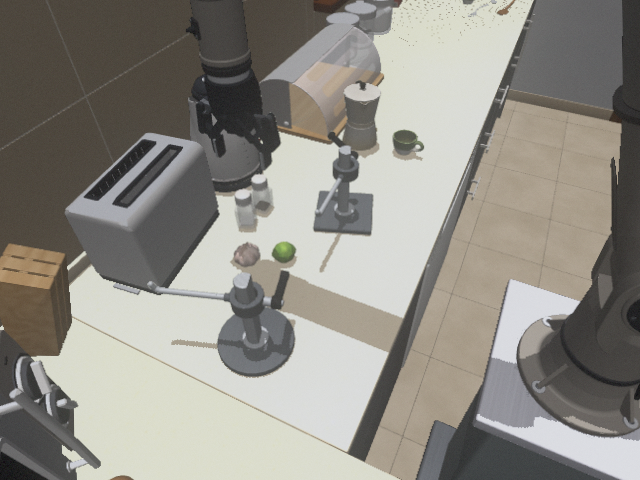

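View pics/side0.png

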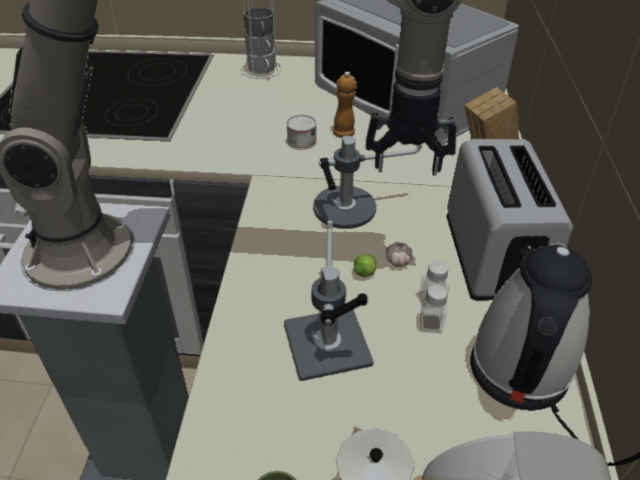

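The scene view shows the square foot at about (344,212), its arm running towards the camera to (320,212) and the round stand at (256,340). The side view shows the square foot at (328,343), the collar at (329,293), the lever from (328,316) to (365,298) and the arm end at (330,222). Next I'll measure these with depth and the plane heights.

Run:
```python
from h import *
for n,(u0,v0,u1,v1) in dict(scene=(300,135,385,240),side=(275,210,385,385)).items():
    c=dict(np.load(f"{n}0.npz"));c["k1"]=float(c["k1"]);W=cloud(c);img=c["image"]
    roi=np.zeros((480,640),bool);roi[v0:v1,u0:u1]=1
    z=W[...,2]
    m=roi&(z>0.008)&(z<0.02)
    m2=cv2.morphologyEx(m.astype(np.uint8),cv2.MORPH_OPEN,np.ones((3,3)))>0
    P=W[m2][:,:2].astype(np.float32)
    print(n,"foot n",m2.sum(),cv2.minAreaRect(P), np.median(z[m2]))
    # post top
    m=roi&(z>0.172)&(z<0.19); P=W[m]; print(" posttop",m.sum(),P[:,:2].min(0),P[:,:2].max(0),P.mean(0))
    m=roi&(z>0.138)&(z<0.152); P=W[m]; print(" collartop",m.sum(),P.min(0),P.max(0),P.mean(0))
    g=img.max(2); m=roi&(z>0.11)&(z<0.25)&(g<60); P=W[m]; print(" dark",m.sum()); print(np.round(P[::max(1,len(P)//25)],3))
    m=roi&(z>0.12)&(z<0.15)&(W[...,1]>-0.02); print(" arm candidates"); P=W[m];print(np.round(P[::max(1,len(P)//25)],3))
```

```text
scene foot n 1942 ((0.5984215140342712, -0.2902181148529053), (0.1954595297574997, 0.36770397424697876), 19.339885711669922) 0.014695359098058972
 posttop 154 [ 0.5165015  -0.23928351] [ 0.58752573 -0.17298827] [ 0.53938239 -0.19389042  0.17868012]
 collartop 340 [ 0.50129954 -0.24513533  0.13801363] [ 0.55745533 -0.0246291   0.15145862] [ 0.52586589 -0.1735081   0.14408352]
 dark 0
[]
 arm candidates
[]
side foot n 4492 ((0.5289995670318604, -0.04976463317871094), (0.15922346711158752, 0.44837644696235657), 0.42856937646865845) 0.013536264060592614
 posttop 344 [ 0.51947365 -0.24462435] [ 0.59180149 -0.17584314] [ 0.54772348 -0.20605403  0.17836132]
 collartop 704 [ 0.50440236 -0.24870531  0.13800009] [ 0.57037663 -0.02886073  0.15190274] [ 0.53395245 -0.20125091  0.14385797]
 dark 833
[[ 0.52  -0.187  0.168]
 [ 0.518 -0.178  0.138]
 [ 0.517 -0.18   0.13 ]
 [ 0.522 -0.192  0.137]
 [ 0.556 -0.201  0.141]
 [ 0.584 -0.238  0.179]
 [ 0.549 -0.212  0.143]
 [ 0.552 -0.208  0.136]
 [ 0.543 -0.216  0.142]
 [ 0.52  -0.216  0.137]
 [ 0.579 -0.243  0.173]
 [ 0.551 -0.21   0.132]
 [ 0.525 -0.218  0.135]
 [ 0.588 -0.244  0.171]
 [ 0.574 -0.244  0.167]
 [ 0.573 -0.243  0.163]
 [ 0.515 -0.214  0.12 ]
 [ 0.546 -0.235  0.145]
 [ 0.546 -0.238  0.145]
 [ 0.549 -0.243  0.149]
 [ 0.557 -0.247  0.152]
 [ 0.533 -0.242  0.139]
 [ 0.55  -0.245  0.143]
 [ 0.542 -0.245  0.137]
 [ 0.527 -0.248  0.132]
 [ 0.535 -0.249  0.125]]
 arm candidates
[]
```

Run:
```python
from h import *
for n in("scene","side"):
    c=dict(np.load(f"{n}0.npz"));c["k1"]=float(c["k1"]);W=cloud(c);img=c["image"].astype(int);z=W[...,2]
    A=np.array([.535,-.19]);r=np.hypot(W[...,0]-A[0],W[...,1]-A[1])
    m=(r<.03)&(z>.174)&(z<.19);P=W[m];print(n,"top",m.sum(),cv2.minEnclosingCircle(P[:,:2].astype(np.float32)))
    m=(r<.11)&(z>.009)&(z<.02)&(img.max(2)<130);m=cv2.morphologyEx(m.astype(np.uint8),cv2.MORPH_OPEN,np.ones((3,3)))>0
    (cx,s,a)=cv2.minAreaRect(W[m][:,:2].astype(np.float32));print("foot",cx,s,a)
    A=np.array(cx)
    D=W[...,:2]-A; r=np.hypot(D[...,0],D[...,1])
    m=(r>.06)&(r<.18)&(z>.115)&(z<.145)&(D[...,1]>0);P=W[m]
    if len(P)>5:
        l=cv2.fitLine(P[:,:2].astype(np.float32),cv2.DIST_HUBER,0,.005,.005).ravel();print("arm",len(P),l,np.degrees(np.arctan2(l[1],l[0])),r[m].max(),np.median(P[:,2]))
    m=(D[...,1]<-.02)&(r<.1)&(z>.14)&(z<.2);P=W[m]
    m=(D[...,1]<-.037)&(r<.12)&(z>.115)&(z<.2);P=W[m]
    if len(P)>5:
        l=cv2.fitLine(P.astype(np.float32),cv2.DIST_HUBER,0,.005,.005).ravel();print("lever",len(P),l,P.min(0),P.max(0),np.degrees(np.arctan2(l[1],l[0])),np.degrees(np.arctan2(l[2],np.hypot(l[0],l[1]))))
    # round stand
    m=(W[...,1]>.05)&(W[...,1]<.4)&(z>.1)&(z<.25)&(W[...,0]<.72)&(W[...,0]>.35);P=W[m];print("round hi",len(P),P.min(0),P.max(0))
    m=m&(z>.174)&(z<.185);print("round top",np.nanmean(W[m],0), W[m].min(0),W[m].max(0))
```

```text
scene top 114 ((0.5291902422904968, -0.1892557442188263), 0.01609325408935547)
foot (0.5296528339385986, -0.19029319286346436) (0.12782813608646393, 0.13289165496826172) 18.826753616333008
arm 180 [ 0.08070202 -0.99673826  0.51952183 -0.07420761] -85.37108 0.16292362711588518 0.1350385199343706
lever 180 [ 0.808619    0.06136751  0.58512324  0.56077933 -0.23436256  0.16053921] [ 0.5234016  -0.2459624   0.12648265] [ 0.58919045 -0.22730074  0.18348084] 4.339957 35.8117
round hi 2238 [0.48164497 0.10471777 0.10002257] [0.6960235  0.2419932  0.18467172]
round top [0.53921093 0.18929423 0.18103732] [0.52621714 0.17047801 0.1741241 ] [0.55467346 0.20315683 0.18467172]
side top 229 ((0.5315219163894653, -0.19236807525157928), 0.017473040148615837)
foot (0.5308172702789307, -0.19255146384239197) (0.12928305566310883, 0.13214033842086792) 19.319902420043945
arm 243 [ 0.05756504 -0.99834174  0.5250417  -0.09774128] -86.699936 0.1621432162950862 0.13401037698662743
lever 556 [ 0.77433175  0.07480118  0.62834316  0.5567149  -0.24153952  0.15260729] [ 0.52336889 -0.25226893  0.11743394] [ 0.59200354 -0.22992912  0.18120959] 5.517706 38.92799
round hi 1368 [0.48399026 0.10133839 0.1003856 ] [0.69439478 0.23864443 0.18288643]
round top [0.54272638 0.18496387 0.17904575] [0.52852425 0.16944761 0.17404087] [0.55562813 0.20463299 0.18288643]
```

Call:
drive_tool(commands=[{"hand": 0,"tx": -2.3,"ty": -0.9,"tz": 0,"roll": 0},{"hand": 0,"tx": -2.3,"ty": -0.9,"tz": 0,"roll": 0},{"hand": 0,"tx": -2.3,"ty": -0.9,"tz": 0,"roll": 0},{"hand": 0,"tx": -2.3,"ty": -0.9,"tz": 0,"roll": 0},{"hand": 0,"tx": -2.3,"ty": -0.9,"tz": 0,"roll": 0},{"hand": 0,"tx": -2.3,"ty": -0.9,"tz": 0,"roll": 0},{"hand": 0,"tx": -2.3,"ty": -0.9,"tz": 0,"roll": 0},{"hand": 0,"tx": -2.3,"ty": -0.9,"tz": 0,"roll": 0},{"hand": 0,"tx": 0,"ty": 0,"tz": 0,"roll": 0},{"hand": 0,"tx": 0,"ty": 0,"tz": 0,"roll": 0},{"hand": 0,"tx": 0,"ty": 0,"tz": -2,"roll": 0},{"hand": 0,"tx": 0,"ty": 0,"tz": -2,"roll": 0},{"hand": 0,"tx": 0,"ty": 0,"tz": -2,"roll": 0},{"hand": 0,"tx": 0,"ty": 0,"tz": -2,"roll": 0},{"hand": 0,"tx": 0,"ty": 0,"tz": -2,"roll": 0},{"hand": 0,"tx": 0,"ty": 0,"tz": -1.5,"roll": 0},{"hand": 0,"tx": 0,"ty": 0,"tz": 0,"roll": 0},{"hand": 0,"tx": 0,"ty": 0,"tz": 0,"roll": 0}])

```text
t: 1.6
eef_pos: [0.4663, -0.0714, 0.1347]
orientation: [0.707, 0.707, -0.0, -0.001]
contact_force: [0.6, 0.0, -0.3]
width: -0.0003
grip_force: 0.0
```

Run:
```python
from h import *
A=np.array([.530,-.191]);p=np.array([.466,-.072])
for a in range(94,18,-5):
    th=np.radians(a);d=.0205+.003*np.sin(2*max(th-np.radians(19),0)) 
    t=A+.12*np.array([np.cos(th),np.sin(th)])+d*np.array([-np.sin(th),np.cos(th)])
    print(a,t.round(4),((t-p)*100).round(2));p=t
c=manip.read_camera("side");cv2.imwrite("pics/side1.png",c["image"][130:410,230:530])
```

```text
94 [ 0.4997 -0.0728] [ 3.37 -0.08]
89 [ 0.5097 -0.0706] [1.   0.22]
84 [ 0.5199 -0.0693] [1.02 0.14]
79 [ 0.5302 -0.0688] [1.04 0.05]
74 [ 0.5407 -0.0692] [ 1.04 -0.04]
69 [ 0.5511 -0.0706] [ 1.04 -0.13]
64 [ 0.5615 -0.0728] [ 1.04 -0.23]
59 [ 0.5717 -0.0761] [ 1.02 -0.32]
54 [ 0.5817 -0.0802] [ 1.   -0.42]
49 [ 0.5913 -0.0853] [ 0.96 -0.51]
44 [ 0.6005 -0.0912] [ 0.92 -0.6 ]
39 [ 0.6091 -0.0981] [ 0.87 -0.68]
34 [ 0.6172 -0.1057] [ 0.8  -0.76]
29 [ 0.6245 -0.114 ] [ 0.73 -0.83]
24 [ 0.6311 -0.123 ] [ 0.66 -0.9 ]
19 [ 0.6368 -0.1325] [ 0.57 -0.96]
```

View pics/side1.png

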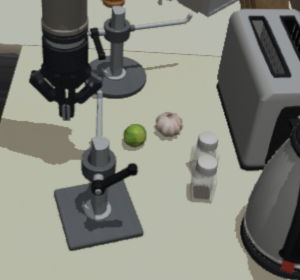

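The shut fingers, at (67,112) in the crop, stand left of the arm end at (100,95), clear of everything. Now I'll sweep the arm round.

Call:
drive_tool(commands=[{"hand": 0,"tx": 1.7,"ty": 0,"tz": 0,"roll": 0},{"hand": 0,"tx": 1.7,"ty": 0,"tz": 0,"roll": 0},{"hand": 0,"tx": 1,"ty": 0.2,"tz": 0,"roll": 0},{"hand": 0,"tx": 1,"ty": 0.1,"tz": 0,"roll": 0},{"hand": 0,"tx": 1,"ty": 0,"tz": 0,"roll": 0},{"hand": 0,"tx": 1,"ty": 0,"tz": 0,"roll": 0},{"hand": 0,"tx": 1,"ty": -0.1,"tz": 0,"roll": 0},{"hand": 0,"tx": 1,"ty": -0.2,"tz": 0,"roll": 0},{"hand": 0,"tx": 1,"ty": -0.3,"tz": 0,"roll": 0},{"hand": 0,"tx": 1,"ty": -0.4,"tz": 0,"roll": 0},{"hand": 0,"tx": 1,"ty": -0.5,"tz": 0,"roll": 0},{"hand": 0,"tx": 0.9,"ty": -0.6,"tz": 0,"roll": 0},{"hand": 0,"tx": 0.9,"ty": -0.7,"tz": 0,"roll": 0},{"hand": 0,"tx": 0.8,"ty": -0.8,"tz": 0,"roll": 0},{"hand": 0,"tx": 0.7,"ty": -0.8,"tz": 0,"roll": 0},{"hand": 0,"tx": 0,"ty": 0,"tz": 0,"roll": 0},{"hand": 0,"tx": 0,"ty": 0,"tz": 0,"roll": 0}])

```text
t: 3.07
eef_pos: [0.6245, -0.114, 0.1358]
orientation: [0.707, 0.707, 0.001, 0.001]
contact_force: [-0.3, 0.1, -0.7]
width: -0.0002
grip_force: 0.0
```

```bash
cat > m.py <<'E'
from h import *
import sys
s=manip.observe();print(s["t"],s["eef_pos"],s["contact_force"])
A=np.array([.530,-.191])
for n in("scene","side"):
    c=manip.read_camera(n);W=cloud(c);z=W[...,2];cv2.imwrite(f"pics/{n}_{sys.argv[1]}.png",c["image"][100:400,230:530])
    D=W[...,:2]-A;r=np.hypot(D[...,0],D[...,1])
    for a,b in((.05,.095),(.14,.165)):
        m=(r>a)&(r<b)&(z>.13)&(z<.14)&(D[...,0]>0);P=D[m]
        if len(P)>3: print(n,"arm deg",a,len(P),np.median(np.degrees(np.arctan2(P[:,1],P[:,0]))))
    m=(D[...,0]<.03)&(D[...,1]<-.045)&(r<.1)&(z>.1)&(z<.2)&(c["image"].max(2)<110);P=W[m]
    if len(P)>9:
        l=cv2.fitLine(P.astype(np.float32),cv2.DIST_HUBER,0,.005,.005).ravel();print("lever",len(P),l.round(3),P.min(0),P.max(0),np.degrees(np.arctan2(l[1],l[0])),np.degrees(np.arctan2(l[2],np.hypot(l[0],l[1]))))
E
python3 m.py a
```

```text
3.0667 [ 0.62450419 -0.1139669   0.13575465] [-0.28682643  0.10898252 -0.67980915]
scene arm deg 0.05 85 33.08061466906039
scene arm deg 0.14 35 32.052427337294915
lever 125 [ 0.442 -0.587  0.679  0.51  -0.249  0.169] [ 0.49562656 -0.26320218  0.15239982] [ 0.52465023 -0.23610999  0.18318123] -53.04766 42.735416
side arm deg 0.05 136 27.8069876504319
side arm deg 0.14 59 29.747115327917278
lever 160 [ 0.534 -0.586  0.609  0.512 -0.258  0.171] [ 0.49358892 -0.26890299  0.14630775] [ 0.5248705  -0.23631563  0.18156895] -47.64856 37.50022
```

View pics/side_a.png

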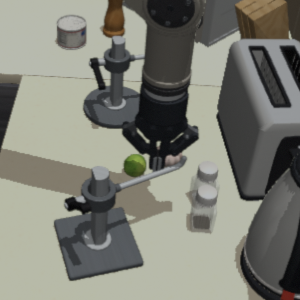

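The fingers, at (155,160), have brought the arm to about 30°. The foot's x axis is at 19°, so about 11° more is needed.

Call:
drive_tool(commands=[{"hand": 0,"tx": 0.4,"ty": -0.8,"tz": 0,"roll": 0},{"hand": 0,"tx": 0.4,"ty": -0.8,"tz": 0,"roll": 0},{"hand": 0,"tx": 0.3,"ty": -0.8,"tz": 0,"roll": 0},{"hand": 0,"tx": 0,"ty": 0,"tz": 0,"roll": 0},{"hand": 0,"tx": 0,"ty": 0,"tz": 0,"roll": 0}])

```text
t: 3.58
eef_pos: [0.6341, -0.1387, 0.1355]
orientation: [0.708, 0.707, -0.0, 0.001]
contact_force: [0.2, -0.5, -0.6]
width: 0.0001
grip_force: 0.0
```

```bash
python3 m.py b
```

```text
3.5833 [ 0.63412544 -0.13869138  0.13547955] [ 0.15006576 -0.48804426 -0.61935494]
scene arm deg 0.05 83 20.56298243705353
scene arm deg 0.14 35 19.78787541158643
lever 87 [ 0.323 -0.615  0.719  0.498 -0.246  0.172] [ 0.48872058 -0.25973276  0.15834048] [ 0.50800543 -0.23625085  0.18249826] -62.249195 46.011967
side arm deg 0.05 139 15.65696471706033
side arm deg 0.14 59 17.090966739646156
lever 109 [-0.516  0.646 -0.563  0.501 -0.256  0.175] [ 0.48948758 -0.26437985  0.15609973] [ 0.5096583  -0.23806819  0.18230965] 128.63332 -34.275364
```

Call:
drive_tool(commands=[{"hand": 0,"tx": 0,"ty": 1.5,"tz": 0,"roll": 0},{"hand": 0,"tx": 0,"ty": 1.5,"tz": 0,"roll": 0},{"hand": 0,"tx": 0,"ty": 0,"tz": 3,"roll": 0},{"hand": 0,"tx": 0,"ty": 0,"tz": 3,"roll": 0},{"hand": 0,"tx": 0,"ty": 0,"tz": 3,"roll": 0},{"hand": 0,"tx": 0,"ty": 0,"tz": 3,"roll": 0},{"hand": 0,"tx": -2.2,"ty": -2.4,"tz": 0,"roll": 0},{"hand": 0,"tx": -2.2,"ty": -2.4,"tz": 0,"roll": 0},{"hand": 0,"tx": -2.2,"ty": -2.4,"tz": 0,"roll": 0},{"hand": 0,"tx": -2.2,"ty": -2.4,"tz": 0,"roll": 0},{"hand": 0,"tx": -2.3,"ty": -2.5,"tz": 0,"roll": 0},{"hand": 0,"tx": -2.3,"ty": -2.5,"tz": 0,"roll": 0},{"hand": 0,"tx": 0,"ty": 0,"tz": 0,"roll": 0},{"hand": 0,"tx": 0,"ty": 0,"tz": -2,"roll": 0},{"hand": 0,"tx": 0,"ty": 0,"tz": -1.5,"roll": 0},{"hand": 0,"tx": 0,"ty": 0,"tz": 0,"roll": 0},{"hand": 0,"tx": 0,"ty": 0,"tz": 0,"roll": 0}])

```text
t: 5.1
eef_pos: [0.5001, -0.251, 0.2198]
orientation: [0.706, 0.708, -0.0, -0.001]
contact_force: [1.3, 0.4, 1.0]
width: -0.0002
grip_force: 0.0
```

```bash
python3 m.py c
```

```text
5.1 [ 0.50009159 -0.25102993  0.21983295] [1.33954902 0.44879041 1.03622329]
scene arm deg 0.05 84 20.74480588068494
scene arm deg 0.14 35 19.34373758830224
lever 86 [ 0.294 -0.612  0.734  0.498 -0.246  0.173] [ 0.48872892 -0.25733377  0.15832153] [ 0.50776417 -0.23605312  0.18325089] -64.33324 47.256424
side arm deg 0.05 145 16.041529171751222
side arm deg 0.14 61 17.06039324237006
lever 108 [-0.463  0.654 -0.598  0.5   -0.256  0.175] [ 0.48911228 -0.26628969  0.15066575] [ 0.50869233 -0.23632069  0.18244822] 125.32077 -36.761135
```

View pics/side_c.png

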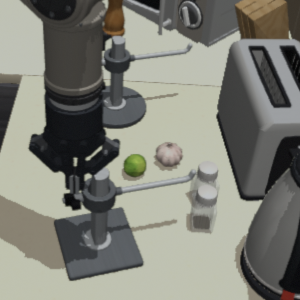

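The shut fingertips, at (72,198), are right over the lever. The arm end is at (193,174), parallel to the foot edge, and the collar is square to within about 1°. Pressing down now.

Call:
drive_tool(commands=[{"hand": 0,"tx": 0,"ty": -0.3,"tz": -1,"roll": 0},{"hand": 0,"tx": 0,"ty": 0,"tz": -1,"roll": 0},{"hand": 0,"tx": 0,"ty": 0,"tz": -0.8,"roll": 0},{"hand": 0,"tx": 0,"ty": 0,"tz": -0.8,"roll": 0},{"hand": 0,"tx": 0,"ty": 0,"tz": -0.8,"roll": 0},{"hand": 0,"tx": 0,"ty": 0,"tz": -0.8,"roll": 0},{"hand": 0,"tx": 0,"ty": 0,"tz": -0.8,"roll": 0},{"hand": 0,"tx": 0,"ty": 0,"tz": -0.8,"roll": 0},{"hand": 0,"tx": 0,"ty": 0,"tz": 0,"roll": 0},{"hand": 0,"tx": 0,"ty": 0,"tz": 0,"roll": 0}])

```text
t: 6.03
eef_pos: [0.4991, -0.2551, 0.1511]
orientation: [0.707, 0.707, -0.0, -0.002]
contact_force: [0.5, -0.0, -0.3]
width: -0.0002
grip_force: 0.0
```

Call:
drive_tool(commands=[{"hand": 0,"tx": 0,"ty": 0,"tz": -0.3,"roll": 0},{"hand": 0,"tx": 0,"ty": 0,"tz": -0.3,"roll": 0},{"hand": 0,"tx": 0,"ty": 0,"tz": 0,"roll": 0},{"hand": 0,"tx": 0,"ty": 0,"tz": 0,"roll": 0}])

```text
t: 6.37
eef_pos: [0.4999, -0.2556, 0.1465]
orientation: [0.707, 0.707, 0.0, -0.0]
contact_force: [-0.3, 1.5, 2.7]
width: -0.0002
grip_force: 1.3
```

```bash
python3 m.py d
```

```text
6.3667 [ 0.49993709 -0.25564992  0.14654618] [-0.25781127  1.50124433  2.74146666]
scene arm deg 0.05 88 19.82393078536984
scene arm deg 0.14 36 18.917796894600244
lever 615 [ 0.862 -0.044  0.505  0.5   -0.247  0.175] [ 0.45141321 -0.26685742  0.12661382] [ 0.54863572 -0.23633442  0.19997478] -2.9194224 30.335642
side arm deg 0.05 135 15.304489317052173
side arm deg 0.14 58 16.33340373896202
lever 1146 [ 0.068  0.103  0.992  0.502 -0.263  0.17 ] [ 0.46197506 -0.27700795  0.11332745] [ 0.54940208 -0.24032384  0.1999425 ] 56.554974 82.89195
```

View pics/side_d.png

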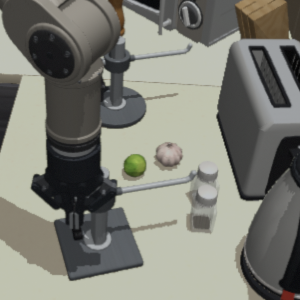

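The fingers, at (73,225), are pushing the lever and the arm hasn't moved. I'll go on to the stop.

Call:
drive_tool(commands=[{"hand": 0,"tx": 0,"ty": 0,"tz": -0.2,"roll": 0},{"hand": 0,"tx": 0,"ty": 0,"tz": -0.2,"roll": 0},{"hand": 0,"tx": 0,"ty": 0,"tz": 0,"roll": 0},{"hand": 0,"tx": 0,"ty": 0,"tz": 0,"roll": 0}])

```text
t: 6.8
eef_pos: [0.5018, -0.2566, 0.1456]
orientation: [0.707, 0.707, 0.001, 0.002]
contact_force: [-2.7, 2.7, 17.4]
width: -0.0001
grip_force: 8.4
```

Force has jumped to 17 N, so the lever is on its stop. Lifting straight off and checking.

Call:
drive_tool(commands=[{"hand": 0,"tx": 0,"ty": 0,"tz": 2,"roll": 0},{"hand": 0,"tx": 0,"ty": 0,"tz": 3,"roll": 0},{"hand": 0,"tx": 0,"ty": 0,"tz": 3,"roll": 0},{"hand": 0,"tx": 0,"ty": 0,"tz": 3,"roll": 0},{"hand": 0,"tx": -2,"ty": 3,"tz": 2,"roll": 0},{"hand": 0,"tx": -2,"ty": 3,"tz": 2,"roll": 0},{"hand": 0,"tx": 0,"ty": 3,"tz": 0,"roll": 0},{"hand": 0,"tx": 0,"ty": 3,"tz": 0,"roll": 0},{"hand": 0,"tx": 0,"ty": 0,"tz": 0,"roll": 0},{"hand": 0,"tx": 0,"ty": 0,"tz": 0,"roll": 0}])

```text
t: 7.63
eef_pos: [0.4602, -0.1343, 0.2923]
orientation: [0.706, 0.709, 0.0, 0.0]
contact_force: [-0.4, -0.7, 0.3]
width: 0.0
grip_force: 0.0
```

```bash
python3 m.py e
python3 - <<'E'
import cv2;i=cv2.imread("pics/side_e.png")[140:300,30:230];cv2.imwrite("pics/side_e2.png",cv2.resize(i,None,fx=3,fy=3,interpolation=cv2.INTER_CUBIC))
E
```

```text
7.6333 [ 0.46017963 -0.13430958  0.29230169] [-0.41495199 -0.70702613  0.27326529]
scene arm deg 0.05 86 21.62166849503607
scene arm deg 0.14 31 20.898750382587068
lever 51 [-0.341  0.933  0.114  0.502 -0.255  0.127] [ 0.49005586 -0.27056496  0.12430988] [ 0.5117513  -0.23617534  0.13094818] 110.087944 6.5682826
side arm deg 0.05 135 16.990196738350058
side arm deg 0.14 62 18.423950101887783
lever 262 [-0.345  0.921  0.181  0.503 -0.259  0.125] [ 0.48857282 -0.27958304  0.112767  ] [ 0.51562034 -0.23609952  0.13222026] 110.56517 10.424594
```

View pics/side_e2.png

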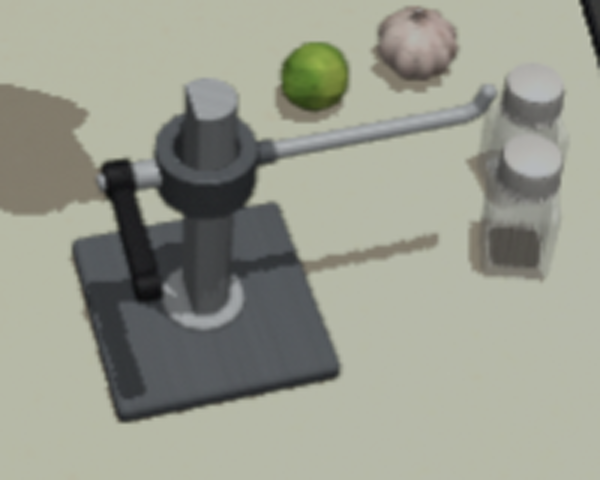

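The picture shows the lever tight, from (118,178) down to (148,288), about 10° below level. The post's flat, on the left at (190,100), faces the screw, and the arm lies at about 19.5° against the foot's 19°. The gripper is clear, so I'm handing in.

```bash
python3 -c "
from station import manip
print(manip.job_done())"
```

```text
the job is handed in; nothing more can be done
None
```

The square-footed stand's collar is turned to within about 1° of the screw squarely facing the flat and its lever is pressed to the stop, about 10° below level; I never touched the round-footed stand, and the job was handed in at about 8 s with no verdict shown.

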